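# Close a counted batch with a divider plate

## Task

The batch of brass blanks on the wooden stand has been counted: close it with the blue divider plate. Slide the blue plate along its guide tray until one end hangs out over the tray's front edge, pick it up by that end, and lay it flat, centred and crosswise (at right angles to the blanks) on top of the brass pile. Set it down rather than drop it, and leave the pile and the other things on the bench where they are.

Things in the scene. Friction and masses are not known exactly. Their poses are not given: they have to be found in the camera images.
- divider: Blue painted aluminium plate, 120 long (its x) x 54 wide (its y) x 4 mm, about 50 to 100 g. Origin: centre of its underside. It starts flat in the guide tray, x along the tray's x, its front end (-x) 5 to 35 mm inside the tray's front edge. The rails stand 1 mm above its top, so fingers cannot get beside it there. Slides freely; tips off the front if it hangs out 60 mm or more.
- tray: Fixed guide tray, black with bright rails, 160 long (its x) x 86 wide x 50 mm high, open at both ends, front (-x) roughly to the robot. Origin: centre of its underside, on the bench. Two ledges, 45 mm above the bench, carry the plate's long edges between rails 58 mm apart. Between the ledges a slot 34 mm wide, floor 33 mm above the bench, runs the full length.
- tray_front (a point): Middle of the tray's front edge, at ledge height (the plate's underside, 45 mm above the bench); axes as the tray's. The slot lets a fingertip standing behind the plate (+x side) reach below its underside and push it forward, to -x. Before the front edge the bench is clear.
- blank2: Uppermost of three loose brass blanks stacked in a pile, each 54 (its x) x 120 (its y) x 4 mm, 200 g. Origin: centre of its underside, 48 mm above the bench, so the pile's top is 52 mm above the bench. The divider laid crosswise has its x axis along this x axis (either way round) and its centre over this centre.
- blank1: Middle brass blank, as the uppermost, underside 44 mm above the bench.
- blank0: Lowest brass blank, as the uppermost, underside 40 mm above the bench, lying on the stand.
- stand: Fixed wooden stand under the pile: block 44 (its x) x 100 (its y) mm, top 40 mm above the bench, on a foot 50 x 130 x 8 mm. Origin: centre of its underside.
- screwdriver: Loose bystander: yellow screwdriver, about 170 mm long along its x, lying on the bench between tray and stand, less than 35 mm high.
- jar: Loose bystander: small jar, 48 mm in diameter, 60 mm high, origin at the centre of its foot.
- pen: Loose bystander: blue pen, 142 mm long, on a paper form.
Not all that is in view belongs to the job. Leave any green look-alike of the blank2 alone. Leave any turquoise look-alike of the tray alone.

How it is judged:
On the way:
1. the blue plate lies flat in the tray with its end hanging at least 15 mm out over the front edge (x of divider in the frame of tray_front between 0 and 0.045 m and z of divider in the frame of tray_front between -0.003 and 0.003 m and angle between divider's own z axis and vertical below 0.06 rad), for 0.2 s.
At the end, for the whole second after the job is handed in: The blue plate lies at rest, flat and released, on the uppermost brass blank: centres within 12 mm in plan, at right angles to the blanks' length within 8 degrees, tilt under 3.4 degrees; each brass blank lies flat within 12 mm of where it began (horizontal distance between divider and blank2 below 0.012 m and angle between the x axis of divider and the x axis of blank2, either way round below 0.14 rad and z of divider in the frame of blank2 between 0.002 and 0.0065 m and angle between each of divider, blank0, blank1, blank2's own z axis and vertical below 0.06 rad and linear speed of divider below 0.02 m/s and angular speed of divider below 0.2 rad/s and distance of each of blank0, blank1, blank2 from where it was at the start of the episode below 0.012 m); the robot touches nothing.
It fails at once if the blue plate falls off onto the bench (height (world z) of divider below 0.025 m).
It fails at once if the blue plate is let go more than 20 mm above the pile (contact force between the fingers and divider below 0.02 N and horizontal distance between divider and blank2 below 0.09 m and z of divider in the frame of blank2 above 0.024 m).
It fails at once if a bystander (screwdriver, jar or pen) is shifted by more than 25 mm (distance of any of screwdriver, jar, pen from where it was at the start of the episode above 0.025 m).
It also fails if it takes over 58 s, if anything falls off the work surface, if the arm or the gripper's body presses on something with over 40 N, if the wrist force passes 120 N, or if a joint passes its speed limit or range.

## Robot

A 6-joint arm with a two-finger parallel gripper is mounted at the origin on the work surface. World frame = base frame: x ahead of the robot, y to its left, z up, the work surface at z = 0. Lengths are in m, angles in rad, forces in N, time in s.
With the tool pointing down it reaches from about 0.25 to 0.85 m from the base axis. Payload 12.5 kg.
Tool frame: the origin (TCP) lies at the very end of the fingers, on their centre line; the grasp point (between the pads) lies manip.grasp_offset behind it (manip.grasp_offset is the distance from the TCP to the grasp point, in m); z points along the fingers, y is the line along which they close (so a half turn about z gives the same grasp; the last joint's range is limited). The gripper opens to 93 mm and grips with 3 to 60 N. Pads are 15 mm wide; open, the fingers measure 128 mm over their backs; the gripper's body (75 mm by 188 mm) begins 65 mm behind the grasp point.
Start: joints at [-1.37, 0.351, 1.652, -0, 1.139, -0.085], TCP at [0.155, -0.528, 0.219] pointing down, gripper open.
Joint ranges: [-2.75, 2.75], [-0.79, 2.1], [0.01, 2.65], [-1.57, 4.71], [0.07, 3.14], [-2.87, 2.87]. Speed limits (rad/s): [2.22, 2.22, 2.79, 3.14, 3.14, 3.14].

## Interface

Orientations are given as [roll, pitch, yaw] about the fixed x, y, z axes, in that order (R = Rz(yaw) Ry(pitch) Rx(roll)).
In Python, from plant import manip gives the robot as it stands.
- The arm moves only by the tool carry_out, never from a script. Its argument "deltas" is a list that holds one entry, the list of rows, each a list of 7 numbers: the turn, a rotation vector about the world's x, y, z in degrees, then the shift along the world's x, y, z in cm, then the opening, from 0 (shut) to 1 (fully open). A call has exactly 10 rows; each row shifts and turns the commanded pose from where the row before left it; what a row does not reach is not made up. A row lasts 1/8 s, in which the tool goes at most 62.5 mm and 10.7 degrees, less where a joint would pass 70% of its speed; a pose out of reach is approached as far as the arm can. A call is refused whole if a number of a shift passes 6.25 or a number of a turn 10.7, either way. A call with a gripper value outside its range is refused whole. The fingers move at their own pace and stop on an object; "grip_force" is the grip in N (left out, the last holds). Time passes only in rows, so rows that do not move let the fingers close, or fill a call up. It gives the time, the measured TCP pose, the force, the opening and the grip force at its end, in the units of the state.
- manip.observe(): the state, without advancing time (a new reading comes with each control period).
- manip.snapshot(name): name is "scene" or "top"; returns a dict with "pixels" (384x512x3 uint8, red, green, blue), "fx", "fy", "cx", "cy" (pixels), "k1" (the pictures are not rectified: a ray, as slopes to the right and down, at radius r is drawn at 1 + k1 r^2 times it, then the intrinsics apply), "rvec" (rotation vector, rad) and "tvec" (3), from world to camera coordinates, as OpenCV has them. Camera axes: x right, y down, z forward; pixel columns grow to the right and rows downward; lengths in m; the calibration is good to about 2 mm. A picture is of the moment at which its call begins. There is no depth.
- manip.job_done(): hands the job in; it is judged then, once.
Trained networks look in the newest picture that a camera, given by its name, has taken for a name from the list of things; names that differ only in an ending like _2 or _b are one class to them, and where a whole thing is asked for, a point or a joint stands for the part that bears it (a point fixed in the world has none). Each returns a list of dicts, best first, with "confidence" (0 to 1); they miss things now and then, are a little off and sometimes report something else, mostly with a low value. They report only what shows in the picture. A call takes as long as a camera call. They do not tell look-alikes from the thing itself.
- manip.cut_out(camera, query): "pixels" (384x512 bool, what is visible of it) and "uv" ([column, row] in pixels, amid what is visible of it).
The state is a dict: "time_s": time; "joints": joint angles; "joint_vel": joint speeds; "effort": joint torques, N m; "eef_pos": TCP position; "ee_rot": TCP orientation; "ft_force": force on the tool from outside, world axes, zero at the start; "torque": the same for the moment, N m; "opening": opening from 0.0 (shut) to 1.0 (fully open); "grip_force": force on a finger pad.
Only numpy, scipy, OpenCV 4.12 (cv2) and the standard library are available. Lean on these libraries where they do the work, as an engineer would, in place of code of your own. Each camera call takes 0.05 s, during which the arm holds its last target. There are 200 camera calls.

## Working session

There is one attempt and no reset: what is moved stays moved. The work goes in short steps, Python scripts to look and compute and a tool call to move; the robot and the scene stay as the last step left them, time stands still between calls to the robot, and variables do not carry over. Pictures are saved under pics/ and viewed, at most 10 in all, crops included, and the job is handed in when it is done.

Besides the shell and the picture viewer there is one more tool, called as name(argument=value, ...) on one line, values as JSON. carry_out: Moves the arm, as the interface text tells. Its arguments: {"type":"object","properties":{"deltas":{"type":"array","items":{"type":"array","items":{"type":"array","items":{"type":"number"}}}},"grip_force":{"type":"number"}},"required":["deltas"]}

```bash
mkdir -p pics
cat > h.py <<'E'
import numpy as np, cv2
from plant import manip
def ray(s,uv):
    K=np.array([[s['fx'],0,s['cx']],[0,s['fy'],s['cy']],[0,0,1]]);d=np.array([s['k1'],0,0,0,0.])
    p=cv2.undistortPoints(np.array(uv,float).reshape(-1,1,2),K,d).reshape(-1,2)
    R=cv2.Rodrigues(np.array(s['rvec'],float))[0];t=np.array(s['tvec'],float).ravel()
    return -R.T@t, np.c_[p,np.ones(len(p))]@R
def atz(s,uv,z):
    o,d=ray(s,uv); return o+d*((z-o[2])/d[:,2])[:,None]
def proj(s,P):
    K=np.array([[s['fx'],0,s['cx']],[0,s['fy'],s['cy']],[0,0,1]]);d=np.array([s['k1'],0,0,0,0.])
    return cv2.projectPoints(np.array(P,float).reshape(-1,1,3),np.array(s['rvec'],float),np.array(s['tvec'],float),K,d)[0].reshape(-1,2)
def rect(s,m,z):
    m=m.astype(np.uint8); c=max(cv2.findContours(m,0,cv2.CHAIN_APPROX_NONE)[0],key=cv2.contourArea)
    P=atz(s,c.reshape(-1,2),z)[:,:2]
    return cv2.minAreaRect((P*1000).astype(np.float32))
E
python3 - <<'E'
from h import *
Z=dict(divider=.049,tray=.05,blank2=.052,screwdriver=.015,jar=.06,pen=.005,stand=.04)
for c in ("top","scene"):
    s=manip.snapshot(c); cv2.imwrite(f'pics/{c}.png',cv2.resize(s['pixels'][:,:,::-1],(800,600)))
    print(c,'cam',ray(s,[[256,192]])[0].round(3))
    for q,z in Z.items():
        for r in manip.cut_out(c,q)[:4]:
            print(q,round(r['confidence'],2),np.round(r['uv']),np.round(atz(s,[r['uv']],z)[0,:2],3),[np.round(a,0) for a in rect(s,r['pixels'],z)],r['pixels'].sum())
print(manip.grasp_offset,manip.observe())
E
```

```text
top cam [0.376 0.088 1.09 ]
divider 0.9 [223. 157.] [0.551 0.175] [array([548., 185.]), array([122.,  58.]), np.float64(16.0)] 884
tray 0.91 [220. 247.] [0.306 0.187] [array([305., 181.]), array([165.,  94.]), np.float64(10.0)] 2031
tray 0.9 [230. 148.] [0.576 0.158] [array([558., 188.]), array([168.,  86.]), np.float64(14.0)] 917
blank2 0.87 [295. 215.] [ 0.39  -0.018] [array([389., -19.]), array([ 52., 112.]), np.float64(8.0)] 761
blank2 0.68 [337. 164.] [ 0.526 -0.136] [array([ 533., -133.]), array([122.,  57.]), np.float64(63.0)] 889
blank2 0.56 [400. 161.] [ 0.533 -0.309] [array([ 541., -305.]), array([ 52., 116.]), np.float64(4.0)] 775
blank2 0.3 [414. 206.] [ 0.408 -0.343] [array([ 415., -351.]), array([65., 44.]), np.float64(89.0)] 327
screwdriver 0.57 [290. 161.] [ 0.542 -0.01 ] [array([533.,  -3.]), array([26., 87.]), np.float64(82.0)] 289
jar 0.88 [413. 203.] [ 0.415 -0.339] [array([ 415., -346.]), array([67., 49.]), np.float64(89.0)] 371
pen 0.66 [111. 227.] [0.364 0.499] [array([363., 498.]), array([ 9., 45.]), np.float64(38.0)] 50
stand 0.53 [324. 170.] [ 0.511 -0.101] 
[... 1032 characters left out ...]
 {'time_s': 0.8, 'joints': array([-1.36962319e+00,  3.50710286e-01,  1.65178855e+00,  8.37873745e-07,
        1.13912636e+00, -8.46005002e-02]), 'joint_vel': array([-3.88147241e-04, -4.06581420e-04,  6.45818427e-04, -1.68141703e-03,
       -1.65192389e-03,  4.18600598e-05]), 'effort': array([ 6.62753373e-04, -4.97216535e+01, -2.85474265e+01,  7.00603332e-02,
        2.20335787e-02, -2.85639851e-05]), 'eef_pos': array([ 0.15506611, -0.52767095,  0.21863128]), 'ee_rot': array([-3.14156029e+00, -3.50819844e-06,  2.85773287e-01]), 'ft_force': array([ 0.70780588, -0.22419484,  0.2202097 ]), 'torque': array([ 0.01264105, -0.00312417, -0.02199307]), 'grip_force': 0.0, 'opening': 1.0025347901150798}
```

View pics/top.png

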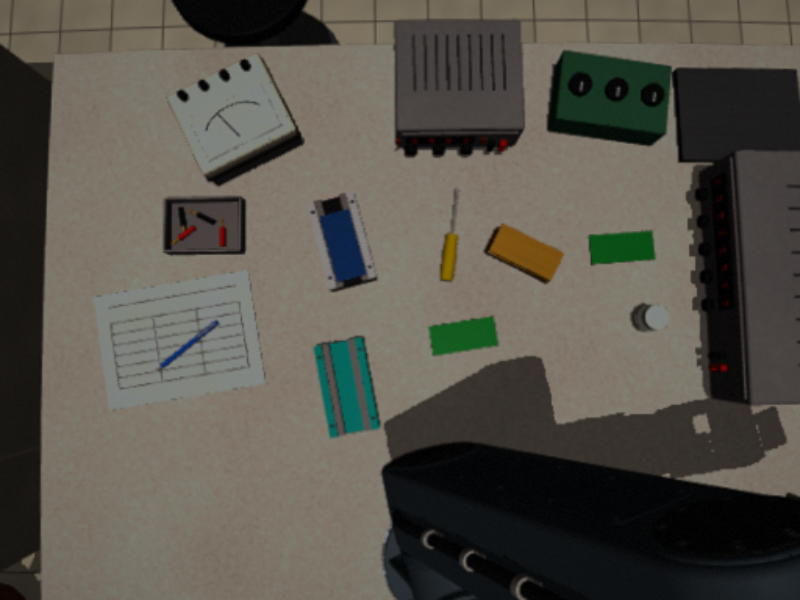

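View pics/scene.png

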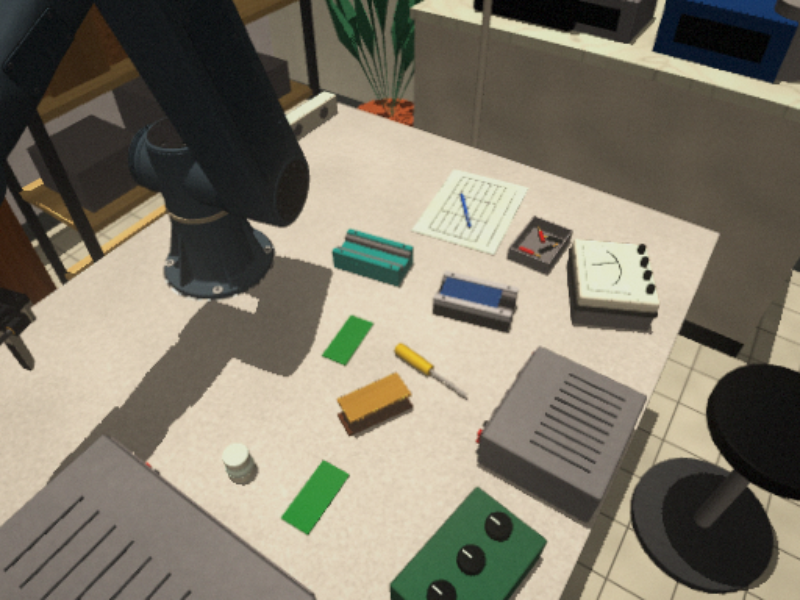

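The top view shows the blue plate in the black tray around (342,240), the brass pile at (525,253), and the screwdriver between them at (450,235). The turquoise tray (347,385) and the green blanks are look-alikes. The scene view agrees. I'll refine with box fits in both views.

```bash
cat >> h.py <<'E'
from scipy.optimize import minimize
def corners(x,y,a,L,W,z0,z1):
    c,s=np.cos(a),np.sin(a)
    return [[x+c*u-s*v,y+s*u+c*v,z] for u in(-L/2,L/2) for v in(-W/2,W/2) for z in(z0,z1)]
def hull(s,P,k=4):
    m=np.zeros((384*k,512*k),np.uint8);h=cv2.convexHull((((proj(s,P)+.5)*k-.5)).astype(np.float32))
    cv2.fillPoly(m,[np.round(h*16).astype(np.int32)],1,shift=4);return m
def fit(views,p0,L,W,z0,z1):
    M=[cv2.resize(m.astype(np.uint8),(2048,1536),interpolation=0) for _,m in views]
    def f(q):
        p=[q[0]/100,q[1]/100,q[2]/10];e=0
        for (s,_),m in zip(views,M):
            h=hull(s,corners(*p,L,W,z0,z1)); e+=1-(h&m).sum()/(h|m).sum()
        return e
    q0=np.array([p0[0]*100,p0[1]*100,p0[2]*10])
    r=minimize(f,q0,method='Nelder-Mead',options=dict(initial_simplex=[q0,q0+[1,0,0],q0+[0,1,0],q0+[0,0,1]],maxfev=150))
    return np.array([r.x[0]/100,r.x[1]/100,r.x[2]/10]),r.fun
def best(c,q,s,xy,z):
    L=[r for r in manip.cut_out(c,q) if np.hypot(*(atz(s,[r['uv']],z)[0,:2]-xy))<.06]
    return L[0]['pixels'] if L else None
E
python3 - <<'E'
from h import *
S={};B={};D={};T={}
for c in("top","scene"):
    S[c]=s=manip.snapshot(c)
    D[c]=best(c,'divider',s,(.55,.185),.049);B[c]=best(c,'blank2',s,(.53,-.135),.052);T[c]=best(c,'tray',s,(.56,.187),.05)
r=np.radians
def go(n,M,p0,*a):
    out=None
    for sel in(("top",),("scene",),("top","scene")):
        v=[(S[c],M[c]) for c in sel if M[c] is not None]
        if len(v)<len(sel):continue
        p,e=fit(v,p0,*a);print(n,sel,p[:2].round(4),np.degrees(p[2]).round(1),round(e,3)); out=p
        if n=='tray' and 'scene' not in sel: tp=p
    return out
d=go('div',D,(.55,.185,r(15)),.12,.054,.0485,.049)
b=go('brass',B,(.534,-.134,r(-26.5)),.054,.12,.048,.052)
U={c:(None if T[c] is None else cv2.morphologyEx((T[c]|D[c]).astype(np.uint8),cv2.MORPH_CLOSE,np.ones((5,5)))>0) for c in T}
t=go('tray',U,(.558,.188,r(15)),.16,.086,0,.05)
if t is None: t=d
out=[]
for c,(x0,y0) in(("top",(190,105)),("scene",(265,165))):
    k=8;w,h=(50,70) if 0 else (75,70)
    im=cv2.resize(S[c]['pixels'][y0:y0+h,x0:x0+w,::-1].copy(),None,fx=5.3,fy=8 if 0 else 5.3,interpolation=cv2.INTER_CUBIC)
    for P,col in((corners(*t,.16,.086,.05,.05),(0,255,255)),(corners(*d,.12,.054,.049,.049),(0,0,255))):
        q=((proj(S[c],P)+.5-[x0,y0])*5.3)[[0,2,6,4]]
        cv2.polylines(im,[q.astype(int).reshape(-1,1,2)],True,col,1)
    out.append(im)
cv2.imwrite('pics/zoom.png',np.hstack(out))
f=t[:2]-.08*np.array([np.cos(t[2]),np.sin(t[2])]);u=np.array([np.cos(t[2]),np.sin(t[2])])
print('front',f,'div rel',(d[:2]-f)@u,(d[:2]-f)@[-u[1],u[0]],'brass',b)
E
```

```text
div ('top',) [0.5508 0.1862] 14.3 0.051
div ('scene',) [0.5551 0.1861] 13.7 0.166
div ('top', 'scene') [0.5514 0.1858] 13.4 0.241
brass ('scene',) [ 0.5372 -0.135 ] -27.3 0.046
tray ('top',) [0.5612 0.1878] 14.8 0.039
tray ('scene',) [0.5637 0.188 ] 17.2 0.084
tray ('top', 'scene') [0.5622 0.1887] 14.8 0.133
front [0.48485535 0.16823484] div rel 0.06883701065169215 -4.05584447711535e-05 brass [ 0.53720294 -0.13499755 -0.47585062]
```

View pics/zoom.png

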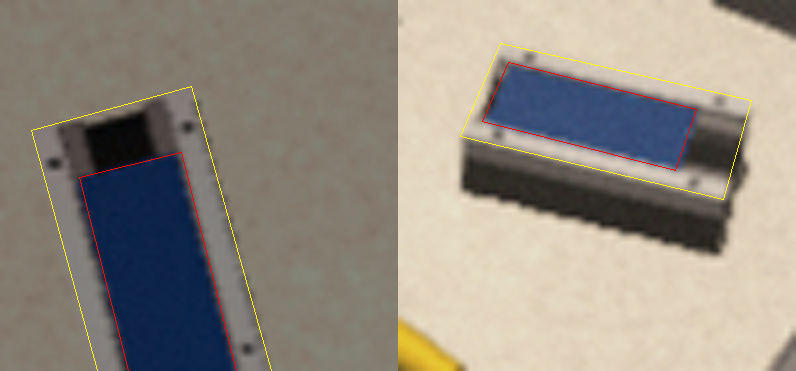

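Both box fits sit well on the picture (plate rear edge at (130,165), tray rear edge at (110,108) in the crop). Tray yaw is 14.8°, its front is at (0.485, 0.168), and the plate is 69 mm along it. I'll move behind the plate with the fingers shut.

carry_out(deltas=[[[0,0,4.42,2.41,3.68,0,0],[0,0,4.42,2.41,3.68,0,0],[0,0,4.42,2.41,3.68,0,0],[0,0,4.42,2.41,3.68,0,0],[0,0,4.42,2.41,3.68,0,0],[0,0,4.42,2.41,3.68,0,0],[0,0,4.42,2.41,3.68,0,0],[0,0,4.42,2.41,3.68,0,0],[0,0,4.42,2.41,3.68,0,0],[0,0,4.42,2.41,3.68,0,0]]], grip_force=10)

```text
time_s: 2.45
eef_pos: [0.3968, -0.1584, 0.2188]
ee_rot: [3.141, 0.0, 1.06]
ft_force: [0.5, -1.1, 1.2]
opening: 0.013
grip_force: 0.0
```

carry_out(deltas=[[[0,0,4.42,2.41,3.68,0,0],[0,0,4.42,2.41,3.68,0,0],[0,0,4.42,2.41,3.68,0,0],[0,0,4.42,2.41,3.68,0,0],[0,0,4.42,2.41,3.68,0,0],[0,0,4.42,2.41,3.68,0,0],[0,0,4.42,2.41,3.68,0,0],[0,0,4.42,2.41,3.68,0,0],[0,0,4.42,2.41,3.68,0,0],[0,0,4.42,2.41,3.68,0,0]]])

```text
time_s: 3.7
eef_pos: [0.6377, 0.2096, 0.2186]
ee_rot: [-3.142, 0.0, 1.831]
ft_force: [-0.9, -0.3, 0.3]
opening: 0.004
grip_force: 0.0
```

carry_out(deltas=[[[0,0,0,0,0,-3,0],[0,0,0,0,0,-3,0],[0,0,0,0,0,-3,0],[0,0,0,0,0,-2,0],[0,0,0,0,0,-1,0],[0,0,0,0,0,0,0],[0,0,0,0,0,0,0],[0,0,0,0,0,0,0],[0,0,0,0,0,0,0],[0,0,0,0,0,0,0]]])

```text
time_s: 4.95
eef_pos: [0.6371, 0.2083, 0.0988]
ee_rot: [3.141, -0.0, 1.829]
ft_force: [0.5, -0.2, -0.5]
opening: 0.003
grip_force: 0.0
```

carry_out(deltas=[[[0,0,0,0,0,-1.5,0],[0,0,0,0,0,-1.5,0],[0,0,0,0,0,-1,0],[0,0,0,0,0,-0.5,0],[0,0,0,0,0,-0.5,0],[0,0,0,0,0,-0.5,0],[0,0,0,0,0,-0.4,0],[0,0,0,0,0,0,0],[0,0,0,0,0,0,0],[0,0,0,0,0,0,0]]])

```text
time_s: 6.2
eef_pos: [0.6372, 0.2084, 0.0399]
ee_rot: [3.141, 0.0, 1.829]
ft_force: [-0.2, 0.1, -0.2]
opening: 0.005
grip_force: 0.0
```

Run:
```python
from h import *
for c,(x0,y0) in(("top",(190,105)),("scene",(265,140))):
    s=manip.snapshot(c)['pixels'][y0:y0+90,x0:x0+75,::-1]
    o=cv2.resize(s,None,fx=5,fy=5,interpolation=cv2.INTER_CUBIC); r=o if c=="top" else np.hstack([r,o])
cv2.imwrite('pics/z2.png',r)
```

```text
(no output)
```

View pics/z2.png

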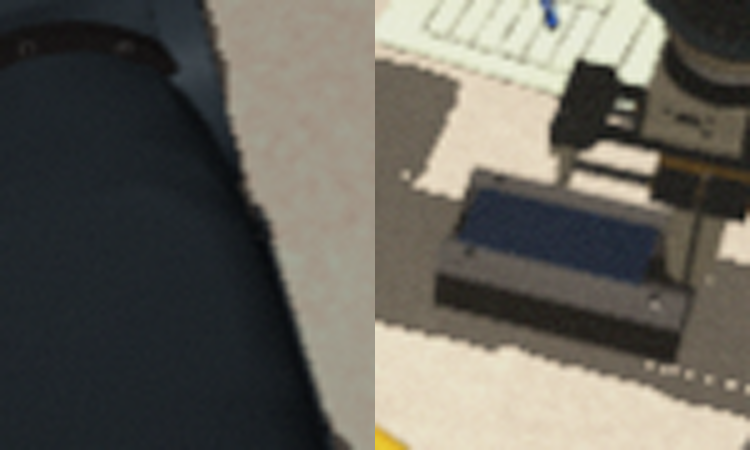

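The scene view shows the fingers standing in the slot behind the plate (around (690,260)), not touching. Pushing forward.

carry_out(deltas=[[[0,0,0,-0.48,-0.13,0,0],[0,0,0,-0.48,-0.13,0,0],[0,0,0,-0.48,-0.13,0,0],[0,0,0,-0.48,-0.13,0,0],[0,0,0,-0.48,-0.13,0,0],[0,0,0,-0.48,-0.13,0,0],[0,0,0,-0.48,-0.13,0,0],[0,0,0,-0.48,-0.13,0,0],[0,0,0,-0.48,-0.12,0,0],[0,0,0,-0.48,-0.12,0,0]]])

```text
time_s: 7.55
eef_pos: [0.5888, 0.1954, 0.0396]
ee_rot: [3.142, -0.0, 1.829]
ft_force: [0.5, -0.2, -1.1]
opening: 0.006
grip_force: 0.2
```

```bash
cat >> h.py <<'E'
F=np.array([.4849,.1682]);A=np.radians(14.8);U_=np.array([np.cos(A),np.sin(A)])
E
python3 - <<'E'
from h import *
s=manip.snapshot("scene"); m=best("scene","divider",s,(.52,.18),.049)
p,e=fit([(s,m)],(.51,.175,A),.12,.054,.0485,.049)
print(p,e,(p[:2]-F)@U_)
o=cv2.resize(s['pixels'][130:240,235:355,::-1],None,fx=5,fy=5,interpolation=cv2.INTER_CUBIC)
cv2.imwrite('pics/z3.png',o); print(manip.observe()['eef_pos'])
E
```

```text
[0.51696772 0.17475383 0.28514596] 0.07508132726089789 0.03267796961835885
[0.5885687  0.19545037 0.03964864]
```

View pics/z3.png

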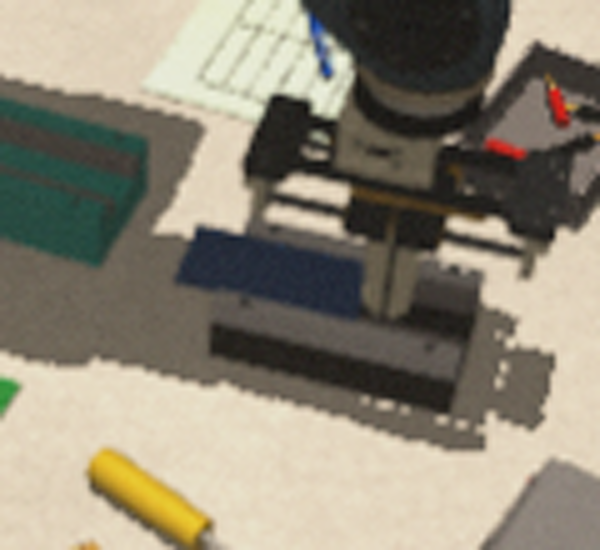

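The plate hangs out about 27 mm past the front edge ((190,260) against the tray edge at (213,330)) and the fingers are in contact with it. I'll push 13 mm more and lift away.

carry_out(deltas=[[[0,0,0,-0.32,-0.08,0,0],[0,0,0,-0.31,-0.08,0,0],[0,0,0,-0.31,-0.08,0,0],[0,0,0,-0.31,-0.08,0,0],[0,0,0,0,0,0,0],[0,0,0,0,0,0,0],[0,0,0,0.4,0.1,0,0],[0,0,0,0,0,1,0],[0,0,0,0,0,3,0],[0,0,0,0,0,4,0]]])

```text
time_s: 8.9
eef_pos: [0.5802, 0.1932, 0.1205]
ee_rot: [-3.14, -0.0, 1.829]
ft_force: [1.3, 0.1, 0.2]
opening: 0.005
grip_force: 0.0
```

carry_out(deltas=[[[0,0,-9,0,0,2,0],[0,0,-9,0,0,0,0],[0,0,-9,0,0,0,0.3],[0,0,-9,0,0,0,1],[0,0,-9,0,0,0,1],[0,0,-9,0,0,0,1],[0,0,-9,0,0,0,1],[0,0,-9,0,0,0,1],[0,0,-9,0,0,0,1],[0,0,-9,0,0,0,1]]])

```text
time_s: 10.15
eef_pos: [0.5807, 0.1934, 0.1403]
ee_rot: [-3.142, -0.0, 0.253]
ft_force: [0.4, -1.1, 0.3]
opening: 0.813
grip_force: 0.0
```

Run:
```python
from h import *
s=manip.snapshot("scene"); m=best("scene","divider",s,(.52,.18),.049)
p,e=fit([(s,m)],(.50,.175,A),.12,.054,.0485,.049)
print(p,e,(p[:2]-F)@U_)
o=cv2.resize(s['pixels'][130:240,235:355,::-1],None,fx=5,fy=5,interpolation=cv2.INTER_CUBIC)
cv2.imwrite('pics/z4.png',o); ob=manip.observe();g=p[:2]-.045*np.array([np.cos(p[2]),np.sin(p[2])]);print(ob['eef_pos'],np.degrees(ob['ee_rot']),'grip at',g,'move cm',(g-ob['eef_pos'][:2])*100)
```

```text
Traceback (most recent call last):
  File "h.py", line 25, in fit
    M=[cv2.resize(m.astype(np.uint8),(2048,1536),interpolation=0) for _,m in views]
                  ^^^^^^^^
AttributeError: 'NoneType' object has no attribute 'astype'
```

carry_out(deltas=[[[0,0,0,-3,-0.8,0,1],[0,0,0,-3,-0.8,0,1],[0,0,0,-3,-0.8,0,1],[0,0,0,-3,-0.8,0,1],[0,0,0.5,0,0,-2,1],[0,0,0,0,0,-2,1],[0,0,0,0,0,0,1],[0,0,0,0,0,0,1],[0,0,0,0,0,0,1],[0,0,0,0,0,0,1]]])

```text
time_s: 11.5
eef_pos: [0.4608, 0.1614, 0.1001]
ee_rot: [3.142, -0.001, 0.267]
ft_force: [0.5, 0.4, 0.1]
opening: 1.001
grip_force: 0.0
```

Run:
```python
from h import *
s=manip.snapshot("scene"); 
o=cv2.resize(s['pixels'][130:240,235:355,::-1],None,fx=5,fy=5,interpolation=cv2.INTER_CUBIC)
cv2.imwrite('pics/z4.png',o); ob=manip.observe();print(ob['eef_pos'],np.degrees(ob['ee_rot']))
m=best("scene","divider",s,(.51,.18),.049); print(m is not None and m.sum())
hyp=s['pixels'].astype(int)
for x in(.01,.015,.02,.025,.03):
    c=F+U_*(x+.06); e=np.r_[c,.049]; print(x,(proj(s,[e+np.r_[-U_[1]*v,U_[0]*v,0] for v in(-.027,0,.027)])-[235,130]).dot(5).round(0).tolist())
```

```text
[0.4607728  0.16137577 0.10002025] [ 1.79998777e+02 -3.57002963e-02  1.52909473e+01]
435
0.01 [[320.0, 311.0], [330.0, 282.0], [340.0, 254.0]]
0.015 [[328.0, 312.0], [338.0, 284.0], [348.0, 256.0]]
0.02 [[335.0, 314.0], [345.0, 285.0], [355.0, 257.0]]
0.025 [[343.0, 316.0], [353.0, 287.0], [363.0, 259.0]]
0.03 [[351.0, 318.0], [361.0, 289.0], [370.0, 261.0]]
```

View pics/z4.png

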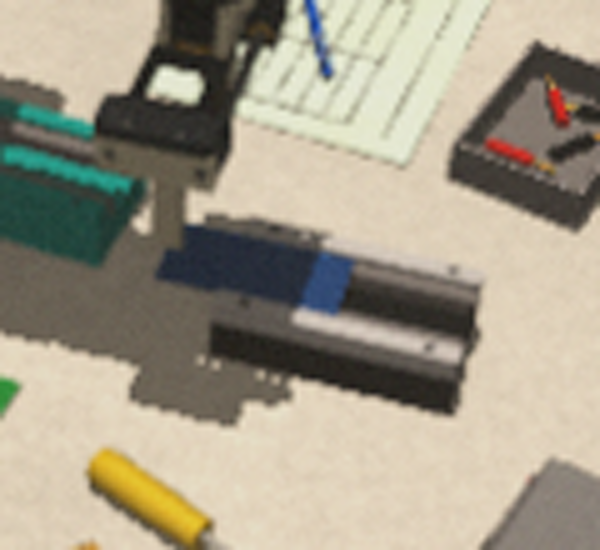

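The plate's rear edge at (345,285) gives x ≈ 20 mm: flat, with 40 mm hanging out and the fingers over that end. I'll descend and grip.

carry_out(deltas=[[[0,0,0,0,0,-2,1],[0,0,0,0,0,-2,1],[0,0,0,0,0,-1.5,1],[0,0,0,0,0,-1,1],[0,0,0,0,0,-0.4,1],[0,0,0,0,0,0,1],[0,0,0,0,0,0,0.75],[0,0,0,0,0,0,0.65],[0,0,0,0,0,0,0.6],[0,0,0,0,0,0,0.5]]], grip_force=45)

```text
time_s: 12.85
eef_pos: [0.4606, 0.1613, 0.0307]
ee_rot: [3.142, -0.0, 0.267]
ft_force: [-0.6, 0.7, 0.4]
opening: 0.617
grip_force: 0.0
```

carry_out(deltas=[[[0,0,0,0,0,0,0.4],[0,0,0,0,0,0,0.4],[0,0,0,0,0,0,0.4],[0,0,0,0,0,0,0.4],[0,0,0,0,0,0,0.4],[0,0,0,0,0,0,0.4],[0,0,0,0,0,0,0.4],[0,0,0,0,0,0,0.4],[0,0,0,0,0,0,0.4],[0,0,0,0,0,0,0.4]]])

```text
time_s: 14.1
eef_pos: [0.4606, 0.1613, 0.0306]
ee_rot: [3.142, 0.0, 0.267]
ft_force: [0.6, -0.5, 1.3]
opening: 0.569
grip_force: 45.0
```

carry_out(deltas=[[[0,0,0,0,0,0.3,0.4],[0,0,0,0,0,0.5,0.4],[0,0,0,0,0,1,0.4],[0,0,0,0,0,1.5,0.4],[0,0,0,0,0,2,0.4],[0,0,0,0,0,2,0.4],[0,0,0,0,0,1.5,0.4],[0,0,0,0,0,1,0.4],[0,0,0,0,0,0.2,0.4],[0,0,0,0,0,0,0.4]]])

```text
time_s: 15.35
eef_pos: [0.4603, 0.1613, 0.1303]
ee_rot: [-3.142, 0.001, 0.267]
ft_force: [0.3, 1.2, -0.7]
opening: 0.565
grip_force: 45.0
```

Run:
```python
from h import *
s=manip.snapshot("scene"); ob=manip.observe();E_=ob['eef_pos'];y=ob['ee_rot'][2];print(E_,y)
u=np.array([np.cos(y),np.sin(y)]);n=np.array([-u[1],u[0]])
z=E_[2]+.0183+.002 # plate top (plate mid 47mm at tcp .0306 -> +16.4)
z=E_[2]+.0184
x0,y0=225,100
o=cv2.resize(s['pixels'][y0:y0+120,x0:x0+130,::-1],None,fx=6,fy=5,interpolation=cv2.INTER_CUBIC)
P=[np.r_[E_[:2]+u*a+n*b,z] for a,b in((-.015,-.027),(.105,-.027),(.105,.027),(-.015,.027))]
q=(proj(s,P)+.5-[x0,y0])*[6,5]
cv2.polylines(o,[q.astype(int).reshape(-1,1,2)],True,(0,0,255),1);cv2.imwrite('pics/z5.png',o)
```

```text
[0.46029348 0.16126915 0.13014382] 0.2665873075047309
```

View pics/z5.png

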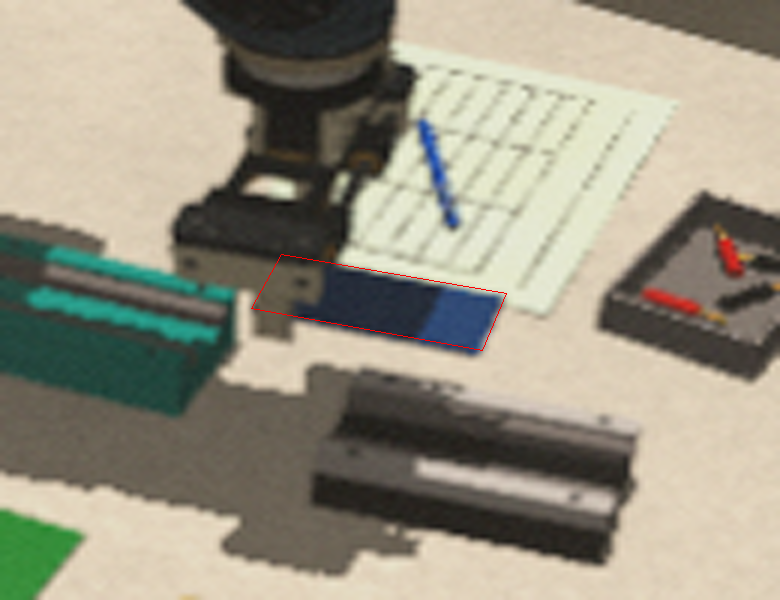

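The lifted plate matches the overlay (rear edge at (503,295)) and hangs flat in the grip. I'll carry it over to the pile, turning -42.3°.

carry_out(deltas=[[[0,0,-2,0.1,-1,0,0.4],[0,0,-4,0.3,-2.3,0,0.4],[0,0,-5,0.4,-3.2,0,0.4],[0,0,-5,0.5,-3.5,0,0.4],[0,0,-5.3,0.5,-3.6,0,0.4],[0,0,-5,0.5,-3.5,0,0.4],[0,0,-5,0.5,-3.5,0,0.4],[0,0,-5,0.4,-3,0,0.4],[0,0,-4,0.3,-2.5,0,0.4],[0,0,-2,0.2,-1.5,0,0.4]]])

```text
time_s: 16.65
eef_pos: [0.4973, -0.1161, 0.1303]
ee_rot: [3.141, 0.001, -0.475]
ft_force: [-0.5, 0.3, -1.5]
opening: 0.565
grip_force: 45.0
```

carry_out(deltas=[[[0,0,0,0,0,-0.5,0.4],[0,0,0,0,0,-1,0.4],[0,0,0,0,0,-1.5,0.4],[0,0,0,0,0,-1.5,0.4],[0,0,0,0,0,-1.3,0.4],[0,0,0,0,0,-0.8,0.4],[0,0,0,0,0,-0.4,0.4],[0,0,0,0,0,0,0.4],[0,0,0,0,0,0,0.4],[0,0,0,0,0,0,0.4]]])

```text
time_s: 17.9
eef_pos: [0.4978, -0.1147, 0.061]
ee_rot: [-3.141, -0.001, -0.472]
ft_force: [-0.3, 0.2, -0.6]
opening: 0.57
grip_force: 45.0
```

Run:
```python
from h import *
s=manip.snapshot("scene"); ob=manip.observe();E_=ob['eef_pos'];y=ob['ee_rot'][2];print(E_,np.degrees(y))
u=np.array([np.cos(y),np.sin(y)]);n=np.array([-u[1],u[0]])
z=E_[2]+.0184; x0,y0=180,180
o=cv2.resize(s['pixels'][y0:y0+110,x0:x0+130,::-1],None,fx=6,fy=5.4,interpolation=cv2.INTER_CUBIC)
P=[np.r_[E_[:2]+u*a+n*b,z] for a,b in((-.015,-.027),(.105,-.027),(.105,.027),(-.015,.027))]
Q=np.array(corners(.5365,-.1345,np.radians(-27),.054,.12,.052,.052))[[0,2,6,4]]
for p,c in((P,(0,0,255)),(Q,(255,255,0))):
    q=(proj(s,p)+.5-[x0,y0])*[6,5.4]; cv2.polylines(o,[q.astype(int).reshape(-1,1,2)],True,c,1)
cv2.imwrite('pics/z6.png',o)
```

```text
[ 0.4977358  -0.11475998  0.06091017] -27.029603330498364
```

View pics/z6.png

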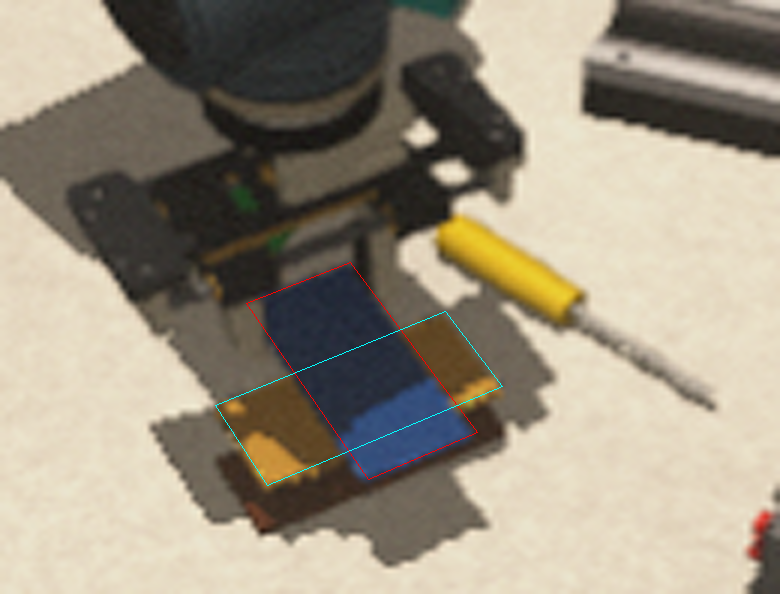

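The red plate model and cyan brass outline both match the picture, with the plate centred crosswise over the pile. I'll lower it gently.

carry_out(deltas=[[[0,0,0,0,0,-0.5,0.4],[0,0,0,0,0,-0.5,0.4],[0,0,0,0,0,-0.4,0.4],[0,0,0,0,0,-0.3,0.4],[0,0,0,0,0,-0.2,0.4],[0,0,0,0,0,-0.1,0.4],[0,0,0,0,0,-0.1,0.4],[0,0,0,0,0,0,0.4],[0,0,0,0,0,0,0.4],[0,0,0,0,0,0,0.4]]])

```text
time_s: 19.2
eef_pos: [0.4976, -0.1147, 0.0397]
ee_rot: [-3.142, -0.0, -0.472]
ft_force: [0.7, -0.8, -0.9]
opening: 0.571
grip_force: 45.0
```

carry_out(deltas=[[[0,0,0,0,0,-0.05,0.4],[0,0,0,0,0,-0.05,0.4],[0,0,0,0,0,-0.05,0.4],[0,0,0,0,0,-0.05,0.4],[0,0,0,0,0,-0.03,0.4],[0,0,0,0,0,0,0.4],[0,0,0,0,0,0,0.4],[0,0,0,0,0,0,0.4],[0,0,0,0,0,0,0.4],[0,0,0,0,0,0,0.4]]])

```text
time_s: 20.45
eef_pos: [0.4976, -0.1147, 0.0374]
ee_rot: [-3.142, -0.0, -0.472]
ft_force: [-2.1, 0.4, 4.4]
opening: 0.566
grip_force: 45.0
```

Contact shows at about 4 N upward. I'll release by opening part-way, then rise.

carry_out(deltas=[[[0,0,0,0,0,0,0.58],[0,0,0,0,0,0,0.6],[0,0,0,0,0,0,0.63],[0,0,0,0,0,0,0.68],[0,0,0,0,0,0,0.75],[0,0,0,0,0,0,0.8],[0,0,0,0,0,0,0.8],[0,0,0,0,0,0,0.8],[0,0,0,0,0,0,0.8],[0,0,0,0,0,0,0.8]]], grip_force=10)

```text
time_s: 21.7
eef_pos: [0.4976, -0.1147, 0.0373]
ee_rot: [-3.142, 0.0, -0.472]
ft_force: [0.1, 0.6, -0.3]
opening: 0.801
grip_force: 0.0
```

carry_out(deltas=[[[0,0,0,0,0,0.5,0.8],[0,0,0,0,0,1,0.8],[0,0,0,0,0,2,0.8],[0,0,0,0,0,3,0.8],[0,0,0,0,0,3,0.8],[0,0,0,0,0,3,0.8],[0,0,0,-3,2,2,0.8],[0,0,0,-3,3,0,0.8],[0,0,0,0,3,0,0.8],[0,0,0,0,0,0,0.8]]])

```text
time_s: 22.95
eef_pos: [0.4375, -0.0336, 0.1832]
ee_rot: [-3.141, -0.001, -0.47]
ft_force: [0.9, -0.6, -0.4]
opening: 0.801
grip_force: 0.0
```

Run:
```python
from h import *
s=manip.snapshot("scene"); m=best("scene","divider",s,(.536,-.135),.056)
if m is not None:
    p,e=fit([(s,m)],(.5365,-.1345,np.radians(-27)),.12,.054,.052,.056); print(p[:2],np.degrees(p[2]),e)
x0,y0=180,180
o=cv2.resize(s['pixels'][y0:y0+110,x0:x0+130,::-1],None,fx=6,fy=5.4,interpolation=cv2.INTER_CUBIC)
Q=np.array(corners(.5365,-.1345,np.radians(-27),.054,.12,.052,.052))[[0,2,6,4]]
q=(proj(s,Q)+.5-[x0,y0])*[6,5.4]; cv2.polylines(o,[q.astype(int).reshape(-1,1,2)],True,(255,255,0),1)
cv2.imwrite('pics/z7.png',o)
```

```text
[ 0.53670656 -0.13387541] -26.5652910481069 0.04195522628442583
```

View pics/z7.png

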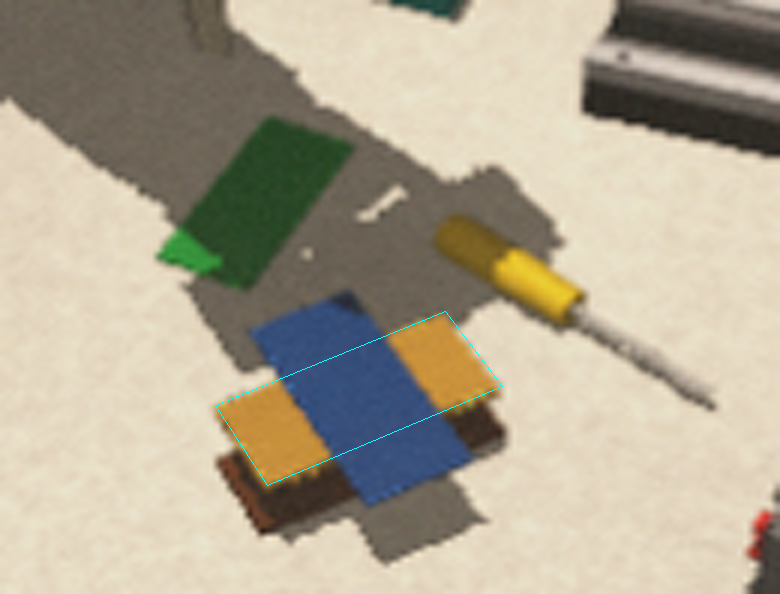

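The plate lies flat, centred and crosswise on the brass (centre near (360,400)), the pile has not moved from its outline, and the gripper is clear. Handing in.

```bash
python3 -c "
from plant import manip
print(manip.job_done())"
```

```text
the job is handed in; nothing more can be done
None
```

The blue divider plate is lying flat, centred and crosswise on the brass pile. The last camera fit puts it within about 1 mm and 1° of the pile. The gripper was clear when I handed the job in at about 23 s of the 58 s allowed; the hand-in returned no verdict.

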